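# Ratchet open a service clamp and stow the dumbbell handle

## Task

The chrome dumbbell handle is locked in the service clamp, and the clamp's ratchet is set to tighten. Flip the ratchet's direction lever over to the loosening side, swing the ratchet handle to and fro (anticlockwise loosens, seen from above) until the clamp's hooks stand well clear of the dumbbell handle, then lift the dumbbell handle out and press it fully home in its cutout in the open case, without letting go of it in mid-air. Leave the canister, the grip ring and the two clip collars where they are.

Things in the scene. Friction and masses are not known exactly. Their poses are not given: they have to be found in the camera images.
- clamp: Grey steel service clamp bolted to the cabinet top, base plate 240 x 200 x 12 mm. Origin on the cabinet top, under the vertical axis of the hex bolt, z up. The ratchet handle points to the clamp's +y; the dumbbell handle lies along its x at y = -110 mm. Turning the bolt anticlockwise (seen from above) draws two hooks to +y, 14 mm per rad; they cannot be pushed open by hand.
- clamp_bar (a point): Where the centre of the clamped dumbbell handle lies: 52.5 mm up; axes as the clamp's. Its ends lie in saddles at x = +-82 mm (20 mm wide, open upwards), each under a sliding steel hook (top 75 mm up) and beside a 62 mm high fixed stop on the -y side. Between x = +-60 mm its 28 mm grip is free to be taken from above; a hook bridge, 22 mm high, lies 24 to 61 mm away to +y.
- ratchet (a joint): Swing of the ratchet handle about the bolt, rad: 0 = handle along the clamp's +y, positive = anticlockwise from above (handle end towards the clamp's -x), stops at +-0.7; it stays where it is left. 12 teeth, 0.52 rad apart: after each reversal up to one tooth of swing is lost before it bites, so strokes must be counted by result. Driving takes about 5 N at the grip, the way back about 2 N.
- ratchet_axis (a point): Point on the bolt axis at the flat top of the round steel ratchet head (74 mm across), 69 mm above the cabinet top; only the lever stands higher. Axes as the clamp's.
- handle_grip (a point): Middle of the black round grip of the ratchet handle: 22 mm thick, level, 105 mm long, centred 145 mm from the bolt axis, 57.5 mm up. The point's x axis points along the handle, outwards.
- lever (a joint): Direction lever on top of the ratchet head, rad, about a vertical pivot 36 mm from the bolt axis along the handle: -0.27 = full tightening side, +0.27 = full loosening side. It has an over-centre spring: it takes about 3 N at the tab to move and snaps on past the middle. When its pawl lands on a tooth it stops short (0.05 or more) until the handle is swung; it may start so too.
- lever_tab (a point): Centre of the upright dark steel tab at the lever's free end: 16 mm long along the handle, 9 mm thick, from 70 to 91 mm up, near the bolt axis. It moves about 10 mm to either side of the handle's line; for loosening it must stand on the clamp's +x side (handle at 0), that is on the right when looking from the bolt out along the handle.
- jaw (a joint): Opening of the two hooks, m: 0 = locked (hook lips reach over the dumbbell handle to within 3 mm of its axis), 0.0187 = fully open. Above 0.0135 the lips are well clear and the dumbbell handle can be lifted straight up.
- bar: Chrome tubular dumbbell handle, 210 mm long, mass about 0.6 kg; origin at its centre, x along it. Grip 28 mm diameter over the middle 120 mm, then a 42 mm collar 8 mm thick at each side (60 to 68 mm from the centre), then plain ends of 25 mm diameter.
- case: Open black case fixed to the cabinet top, 242 x 170 x 48 mm, origin under its centre, z up, its lid taken off. Rigid grey insert with a cutout for the dumbbell handle along x, either way round. The open middle bay (112 mm along x, 158 mm along y, floor 6 mm up) has room for fingers.
- case_slot (a point): Mouth of one end slot of the cutout (the other is its mirror at -x), 46 mm up, 92.5 mm from the case's centre: 29 mm wide, 37 mm long, for a plain end; the collars go in the gap at 56 to 74 mm. Sprung nubs near the mouth narrow each slot to 20 mm: the dumbbell handle rests on them 15 mm too high and must be pressed past them with about 10 N on top of its weight, till it stops.
- case_seat (a point): Where the centre of the dumbbell handle lies when fully home in the case: 36 mm above the cabinet top, at the case's centre; axes as the case's.
- canister: Closed steel canister, 76 mm diameter, 100 mm high, origin under its centre. Leave alone.
- grip_ring: Silicone grip ring lying flat, 60 mm outside, 32 mm hole, 18 mm high. Leave alone.
- clip1: Black spring clip collar lying flat, 48 mm ring with two 45 mm arms to its +x, 16 mm high. Leave alone.
- clip2: Another such clip collar. Leave alone.
Mind the look-alikes: they are no part of the job. Leave any purple look-alike of the bar alone.

How it is judged:
By the outcome, as a careful person would: the job done as asked, in the order asked, and still so for the second after the job is handed in, with the robot touching nothing.
It also fails if it takes over 64 s, if anything falls off the work surface, if the arm or the gripper's body presses on something with over 40 N, if the wrist force passes 120 N, or if a joint passes its speed limit or range.

## Robot

A 7-joint arm with a two-finger parallel gripper is mounted at the origin on the work surface. World frame = base frame: x ahead of the robot, y to its left, z up, the work surface at z = 0. Lengths are in m, angles in rad, forces in N, time in s.
With the tool pointing down it reaches from about 0.425 to 0.925 m from the base axis. Payload 6.8 kg.
Tool frame: the origin (TCP) lies midway between the tips of the shut fingers; the grasp point (between the pads) lies 19 mm behind it; x points along the fingers, y is the direction in which the jaws open and shut, and the axes are right-handed (so a half turn about x gives the same grasp; the last joint's range is limited). The gripper opens to 85 mm and grips with 20 to 120 N. Pads are 22 mm wide; open, the fingers measure 114 mm over their backs; the gripper's body (76 mm by 85 mm) begins 54 mm behind the grasp point. The pads swing forward as they close: fully open they stand 13 mm farther back than shut.
Start: joints at [1.04, 0.477, 0.022, 1.555, -0.011, 1.109, -0.083], TCP at [0.277, -0.616, 0.231] pointing down, gripper open.
Joint ranges: [-2.96, 2.96], [-0.34, 2.1], [-1.41, 1.46], [0.24, 2.44], [-1.37, 4.51], [0.17, 1.92], [-2.96, 2.96]. Speed limits (rad/s): [2.39, 2.39, 3.14, 3.14, 3.14, 3.14, 3.14].

## Interface

Orientations are given as a rotation vector (axis times angle).
In Python, from bench import r gives the robot as it stands.
- The arm moves only by the tool carry_out, never from a script. Its argument "targets" is one flat list of numbers, 7 for each row, row after row: the finger opening in m, from 0 to 0.0854, then the shift along the tool's x, y, z in m, then the turn, a rotation vector about the tool's x, y, z in units of 5 degrees (1.0 is 5 degrees). A call has 1 to 12 rows; each row is the pose to reach, as a shift and turn from the pose measured when the call began, along the tool's axes at that moment; what a row does not reach only later rows make up. A row lasts 1/8 s, in which the tool goes at most 62.5 mm and 10.7 degrees, less where a joint would pass 70% of its speed; a pose out of reach is approached as far as the arm can. A call with a gripper value outside its range is refused whole. The fingers move at their own pace and stop on an object; "squeeze" is the grip in N (left out, the last holds). Time passes only in rows, so rows that repeat a pose let the fingers close. It gives the time, the measured TCP pose, the force and the opening at its end, in the units of the state.
- r.get_obs(): the state, without advancing time (a new reading comes with each control period).
- r.grab_frame(name): name is "side" or "top"; returns the picture (400x640x3 uint8, blue, green, red); there is no depth.
- r.camera_info(name): a dict with "fx", "fy", "cx", "cy" (pixels), "xyz" and "orientation" of the camera in the world. Camera axes: x right, y up, looking along -z (the intrinsics and any distortion apply to the point x, -y, -z); pixel columns grow to the right and rows downward; lengths in m; the calibration is good to about 2 mm. A picture is of the moment at which its call begins. camera_info takes no time and is no camera call.
- r.hand_in(): hands the job in, once; it reports no verdict.
The state is a dict: "clock": time; "joints": joint angles; "qvel": joint speeds; "tau": joint torques, N m; "tcp_pos": TCP position; "orientation": TCP orientation; "contact_force": force on the tool from outside, world axes, zero at the start; "moment": the same for the moment, N m; "grip_width": finger opening in m.
Only numpy, scipy, OpenCV 4.12 (cv2) and the standard library are available. Lean on these libraries where they do the work, as an engineer would, in place of code of your own. Each camera call takes 0.05 s, during which the arm holds its last target. There are 200 camera calls.

## Working session

There is one attempt and no reset: what is moved stays moved. The work goes in short steps, Python scripts to look and compute and a tool call to move; the robot and the scene stay as the last step left them, time stands still between calls to the robot, and variables do not carry over. Pictures are saved under pics/ and viewed, about 8 in all and at most 12, crops included, and the job is handed in when it is done.

Besides the shell and the picture viewer there is one more tool, called as name(argument=value, ...), one argument or row to a line, values as JSON. carry_out: Moves the arm, as the interface text tells. Its arguments: {"type":"object","properties":{"targets":{"type":"array","items":{"type":"number"}},"squeeze":{"type":"number"}},"required":["targets"]}

```bash
mkdir -p pics; cat > h.py <<'E'
import numpy as np, cv2
from scipy.spatial.transform import Rotation as R
from bench import r
def snap(name,fn):
    im=np.array(r.grab_frame(name)); cv2.imwrite('pics/'+fn+'.png',im); return im
def cam(n):
    c=r.camera_info(n); o=np.array(c['orientation'],float)
    M=R.from_rotvec(o).as_matrix() if o.shape==(3,) else (o if o.shape==(3,3) else None)
    return c,M,np.array(c['xyz'],float)
def ray(n,u,v):
    c,M,p=cam(n); K=np.array([[c['fx'],0,c['cx']],[0,c['fy'],c['cy']],[0,0,1.]])
    d=c.get('distortion',c.get('dist',None))
    q=cv2.undistortPoints(np.array([[[u,v]]],float),K,None if d is None else np.array(d,float))[0,0]
    return p,M@np.array([q[0],-q[1],-1.])
def onz(n,u,v,z):
    p,d=ray(n,u,v); return p+d*(z-p[2])/d[2]
def pix(n,P):
    c,M,p=cam(n); q=M.T@(np.array(P,float)-p); q=np.array([q[0],-q[1],-q[2]])
    K=np.array([[c['fx'],0,c['cx']],[0,c['fy'],c['cy']],[0,0,1.]]); d=c.get('distortion',c.get('dist',None))
    return cv2.projectPoints(q[None],np.zeros(3),np.zeros(3),K,None if d is None else np.array(d,float))[0].ravel()
def totool(dw):
    o=r.get_obs(); return R.from_rotvec(o['orientation']).inv().apply(dw)
E
python3 - <<'E'
from h import *
print(r.get_obs()); 
for n in('side','top'): print(r.camera_info(n)); snap(n,n+'0')
E
```

```text
{'clock': 0.0, 'joints': array([ 1.03990174,  0.47778763,  0.02232199,  1.55645336, -0.011473  ,
        1.10931018, -0.08309908]), 'qvel': array([ 5.67551394e-04, -1.76526650e-03, -2.99077542e-04,  1.08748146e-03,
       -8.72695983e-05, -7.69265543e-04, -5.53307982e-05]), 'tau': array([-1.01069229e-03, -5.96452689e+01,  1.60771497e+00, -2.81202900e+01,
        1.24225742e-02,  9.35273187e-03,  2.45458416e-06]), 'tcp_pos': array([ 0.27670382, -0.61502451,  0.23033294]), 'orientation': array([ 1.98819575,  0.42862384, -1.98927637]), 'contact_force': array([0.85024284, 0.21092376, 0.7266204 ]), 'moment': array([-0.01203554, -0.0379657 , -0.03694355]), 'grip_width': 0.08523855926897679}
{'fx': 409.05393461775975, 'fy': 409.05393461775975, 'cx': 319.9818969850054, 'cy': 203.03994683076297, 'xyz': array([0.16445918, 0.85397465, 0.97932333]), 'orientation': array([ 0.19769551, -1.06719154, -2.59659742])}
{'fx': 447.6528041772007, 'fy': 447.6528041772007, 'cx': 323.2582734517102, 'cy': 193.05384937640025, 'xyz': array([ 0.16590847, -0.00391854,  1.54728763]), 'orientation': array([ 0.17071255, -0.16390577, -1.48829137])}
```

View pics/top0.png

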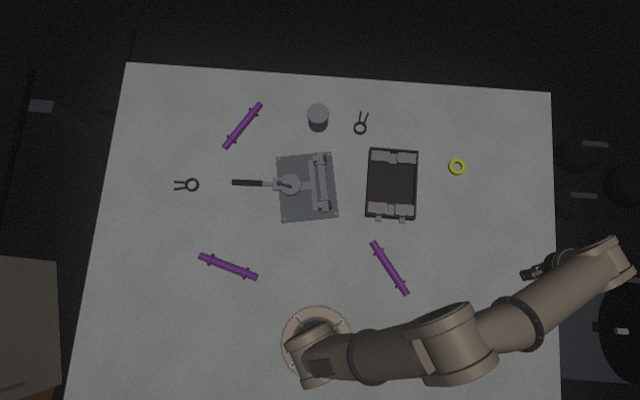

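View pics/side0.png

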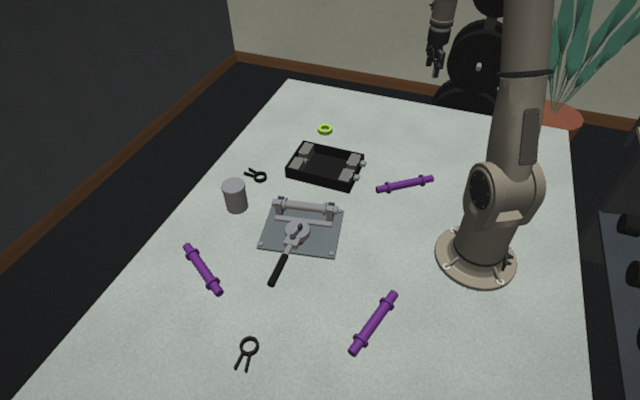

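Top view: the clamp is at about (308,187), with the chrome bar at (320,182), the black grip at (247,183) and the case at (392,185). Look-alikes for the bar are three purple ones at (243,126), (228,266) and (390,268). I choose the chrome one in the clamp, and will check it in a close crop.

```bash
python3 - <<'E'
from h import *
t=cv2.imread('pics/top0.png'); s=cv2.imread('pics/side0.png')
a=cv2.resize(t[140:230,225:430],None,fx=3.9,fy=3.9,interpolation=cv2.INTER_CUBIC)[:300*2]
b=cv2.resize(s[185:295,250:355],None,fx=2.2,fy=2.2,interpolation=cv2.INTER_CUBIC)
b2=cv2.resize(s[135:200,275:375],None,fx=2.2,fy=2.2,interpolation=cv2.INTER_CUBIC)
out=np.zeros((600,800,3),np.uint8); out[:a.shape[0],:a.shape[1]]=a[:, :800]
y=a.shape[0]+4; out[y:y+b.shape[0],:b.shape[1]]=b[:600-y]; out[y:y+b2.shape[0],300:300+b2.shape[1]]=b2
out=np.clip(out.astype(float)*1.5,0,255).astype(np.uint8); cv2.imwrite('pics/c1.png',out)
# masks in the top view
hsv=cv2.cvtColor(t,cv2.COLOR_BGR2HSV); g=hsv[...,2]
roi=np.zeros(g.shape,bool); roi[140:230,225:430]=True
def rect(m,n):
    c,_=cv2.findContours(m.astype(np.uint8),0,2); c=sorted(c,key=cv2.contourArea)[-n:]
    return [cv2.minAreaRect(k) for k in c]
print('dark',rect((g<70)&roi,3))
print('vals',g[187,230:430:4], t[200,290],t[130,300])
bp=(g<140)&roi; bp[:,:276]=0; bp[:,350:]=0
print('plate',rect(bp,1))
# predict for reference
for n in('top','side'): print(n,[onz(n,*p,0.0) for p in ([(308,187)] if n=='top' else [(300,230)])])
E
```

```text
dark [((284.0961608886719, 184.0192413330078), (14.708709716796875, 4.3145551681518555), 11.309932708740234), ((247.0, 182.5), (30.212257385253906, 5.692889213562012), 2.862405300140381), ((391.6867980957031, 183.5116729736328), (50.71355056762695, 70.54984283447266), 3.5763344764709473)]
vals [124 122 120 123 119 115 120 121 119 120 120 103 102 104  80  43 105 108
 105 102  99 102  80 101  95  82  84 116 116 118 118 115 115 117  74  45
  44  47  48  45  47  47  46  47  43  47  28 123 120 119] [82 78 75] [118 119 118]
plate [((312.5, 184.5), (89.0, 73.0), 90.0)]
top [array([0.5214966 , 0.07150202, 0.        ])]
side [array([0.52396161, 0.08046407, 0.        ])]
```

View pics/c1.png

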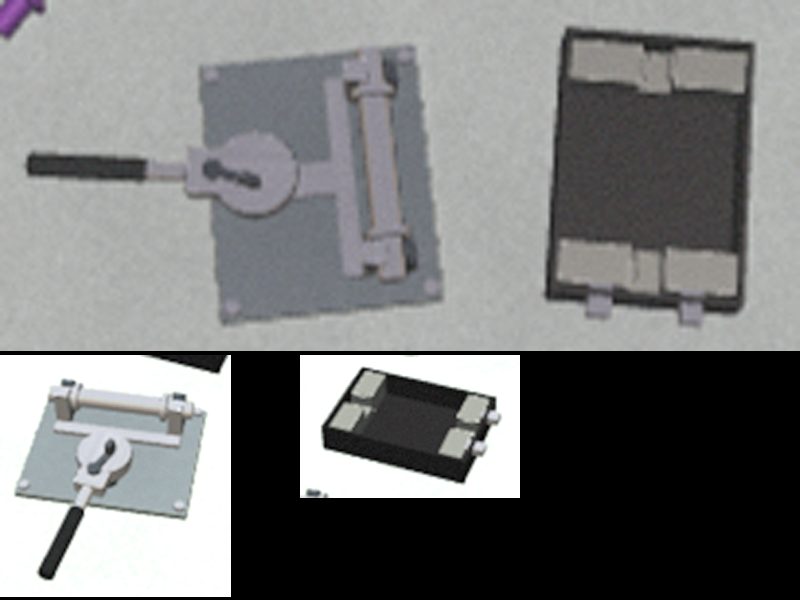

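The crop confirms the chrome bar in the clamp. The tab, at crop (250,181), is on the -x (tightening) side, and the case cutout runs vertically in the image. Next I compute the geometry.

```bash
python3 - <<'E'
from h import *
T=lambda x,y:(225+(x+.5)/3.9-.5,140+(y+.5)/3.9-.5)
S=lambda x,y:(250+(x+.5)/2.2-.5,185+(y-355+.5)/2.2-.5)
S2=lambda x,y:(275+(x-300+.5)/2.2-.5,135+(y-355+.5)/2.2-.5)
def show(lbl,P):
    P=np.array(P); print(lbl,P[:,:2].round(4).tolist(),'len',np.linalg.norm(np.diff(np.vstack([P,P[:1]]),axis=0),axis=1).round(3),'mid',P.mean(0)[:2].round(4))
    return P
C=show('plate top',[onz('top',*T(*p),.012) for p in [(198,66),(415,44),(442,300),(221,325)]])
show('plate side',[onz('side',*S(*p),.012) for p in [(16,495),(186,518),(207,410),(57,385)]])
show('grip top',[onz('top',*T(*p),.0575) for p in [(28,163),(147,169)]])
show('grip side',[onz('side',*S(*p),.0575) for p in [(46,575),(77,510)]])
show('head top',[onz('top',*T(*p),.069) for p in [(255,173)]])
show('head side',[onz('side',*S(*p),.069) for p in [(104,452)]])
show('tab top',[onz('top',*T(*p),.091) for p in [(252,182)]])
show('pivot top',[onz('top',*T(*p),.075) for p in [(212,168)]])
show('tab side',[onz('side',*S(*p),.091) for p in [(110,447)]])
show('bar collars top',[onz('top',*T(*p),.0525) for p in [(373,88),(391,236)]])
show('case top',[onz('top',*T(*p),.048) for p in [(567,28),(753,44),(741,312),(548,298)]])
show('case side',[onz('side',*S2(*p),.048) for p in [(363,368),(496,397),(465,457),(325,428)]])
E
```

```text
plate top [[0.6211, 0.1963], [0.6574, -0.0004], [0.4218, -0.0415], [0.3844, 0.1524]] len [0.2   0.239 0.197 0.241] mid [0.5212 0.0767]
plate side [[0.613, 0.2019], [0.3827, 0.1586], [0.4182, -0.0407], [0.6502, -0.0121]] len [0.234 0.202 0.234 0.217] mid [0.5161 0.0769]
grip top [[0.5078, 0.3304], [0.5104, 0.2257]] len [0.105 0.105] mid [0.5091 0.278 ]
grip side [[0.5029, 0.3301], [0.5076, 0.2275]] len [0.103 0.103] mid [0.5053 0.2788]
head top [[0.5114, 0.1299]] len [0.] mid [0.5114 0.1299]
head side [[0.5087, 0.1338]] len [0.] mid [0.5087 0.1338]
tab top [[0.4982, 0.1297]] len [0.] mid [0.4982 0.1297]
pivot top [[0.5116, 0.1669]] len [0.] mid [0.5116 0.1669]
tab side [[0.4963, 0.1404]] len [0.] mid [0.4963 0.1404]
bar collars top [[0.6008, 0.0338], [0.468, 0.0078]] len [0.135 0.135] mid [0.5344 0.0208]
case top [[0.6714, -0.1358], [0.6693, -0.3032], [0.4251, -0.3003], [0.4246, -0.1324]] len [0.167 0.244 0.168 0.247] mid [ 0.5476 -0.2179]
case side [[0.6642, -0.2987], [0.4278, -0.3004], [0.4316, -0.142], [0.6616, -0.1309]] len [0.236 0.158 0.23  0.168] mid [ 0.5463 -0.218 ]
```

```bash
cat >> h.py <<'E'
def plan(*way):
    "way: (x,y,z,psi_deg) of TCP, tool down, jaw axis at psi; prints shift (mm) and turn/5deg, relative to now"
    o=r.get_obs(); R0=R.from_rotvec(o['orientation']); p0=np.array(o['tcp_pos'])
    y0=R0.as_matrix()[:,1]; print('now',p0.round(4),'psi',np.degrees(np.arctan2(y0[1],y0[0])).round(1),'down',(-R0.as_matrix()[2,0]).round(4),'F',np.array(o['contact_force']).round(1),'g',round(o['grip_width'],4),'t',round(o['clock'],2))
    for x,y,z,psi in way:
        a=np.radians(psi); Y=np.array([np.cos(a),np.sin(a),0]); X=np.array([0,0,-1.])
        Rt=R.from_matrix(np.c_[X,Y,np.cross(X,Y)])
        print((x,y,z,psi),R0.inv().apply(np.array([x,y,z])-p0).round(4).tolist(),((R0.inv()*Rt).as_rotvec(degrees=True)/5).round(2).tolist())
E
python3 - <<'E'
from h import *
plan((.40,-.45,.23,0),(.55,-.2,.22,0),(.5,.05,.2,0),(.465,.132,.2,0),(.465,.132,.2,180))
E
```

```text
now [ 0.2768 -0.6151  0.2304] psi -65.8 down 1.0 F [-0.   0.1 -0.6] g 0.0857 t 0.1
(0.4, -0.45, 0.23, 0) [0.0006, -0.1, -0.1801] [-13.15, -0.01, 0.02]
(0.55, -0.2, 0.22, 0) [0.0108, -0.2664, -0.4195] [-13.15, -0.01, 0.02]
(0.5, 0.05, 0.2, 0) [0.0312, -0.5148, -0.4765] [-13.15, -0.01, 0.02]
(0.465, 0.132, 0.2, 0) [0.0314, -0.604, -0.4782] [-13.15, -0.01, 0.02]
(0.465, 0.132, 0.2, 180) [0.0314, -0.604, -0.4782] [22.85, 0.02, 0.01]
```

carry_out(
  targets=[0,0,-0.03,-0.055,-1.9,0,0,0,0,-0.065,-0.115,-3.8,0,0,0,0,-0.1,-0.17,-5.7,0,0,0,0.003,-0.14,-0.22,-7.6,0,0,0,0.006,-0.18,-0.27,-9.5,0,0,0,0.01,-0.22,-0.32,-11.4,0,0,0,0.012,-0.266,-0.37,-13.15,0,0,0,0.015,-0.32,-0.4,-13.15,0,0,0,0.02,-0.375,-0.425,-13.15,0,0,0,0.025,-0.43,-0.445,-13.15,0,0,0,0.03,-0.485,-0.465,-13.15,0,0,0,0.03,-0.54,-0.478,-13.15,0,0],
)

```text
clock: 1.6
tcp_pos: [0.491, 0.0724, 0.2009]
orientation: [1.21, 1.211, -1.21]
contact_force: [0.9, 1.3, 0.5]
grip_width: 0.0005
```

```bash
python3 - <<'E'
from h import *
plan((.462,.134,.2,0),(.462,.134,.079,0),(.48,.134,.079,0),(.5,.134,.079,0))
E
```

```text
now [0.491  0.0724 0.2009] psi -0.0 down 1.0 F [0.9 1.3 0.5] g 0.0005 t 1.6
(0.462, 0.134, 0.2, 0) [0.001, -0.029, -0.0616] [-0.01, -0.02, 0.01]
(0.462, 0.134, 0.079, 0) [0.122, -0.0289, -0.0614] [-0.01, -0.02, 0.01]
(0.48, 0.134, 0.079, 0) [0.122, -0.0109, -0.0614] [-0.01, -0.02, 0.01]
(0.5, 0.134, 0.079, 0) [0.1219, 0.0091, -0.0614] [-0.01, -0.02, 0.01]
```

carry_out(
  targets=[0,0.0,-0.015,-0.03,0,0,0,0,0.0,-0.03,-0.062,0,0,0,0,0.05,-0.03,-0.062,0,0,0,0,0.09,-0.03,-0.062,0,0,0,0,0.115,-0.03,-0.062,0,0,0,0,0.122,-0.03,-0.062,0,0,0,0,0.122,-0.03,-0.062,0,0,0],
)

```text
clock: 2.48
tcp_pos: [0.4609, 0.1347, 0.0791]
orientation: [1.21, 1.211, -1.21]
contact_force: [0.5, 0.1, 1.0]
grip_width: 0.0001
```

```bash
python3 - <<'E'
from h import *
plan()
def both(fn):
    t=snap('top',fn+'t'); s=snap('side',fn+'s')
    a=cv2.resize(t[130:230,225:360],None,fx=4,fy=4,interpolation=cv2.INTER_CUBIC)
    b=cv2.resize(s[180:310,250:355],None,fx=2.4,fy=2.4,interpolation=cv2.INTER_CUBIC)
    out=np.zeros((400,800,3),np.uint8); out[:400,:540]=a; out[:b.shape[0],544:544+b.shape[1]]=b
    cv2.imwrite('pics/'+fn+'.png',np.clip(out*1.4,0,255).astype(np.uint8))
both('p1')
E
```

```text
now [0.4609 0.1347 0.0791] psi -0.0 down 1.0 F [0.5 0.1 1. ] g 0.0001 t 2.48
```

View pics/p1.png

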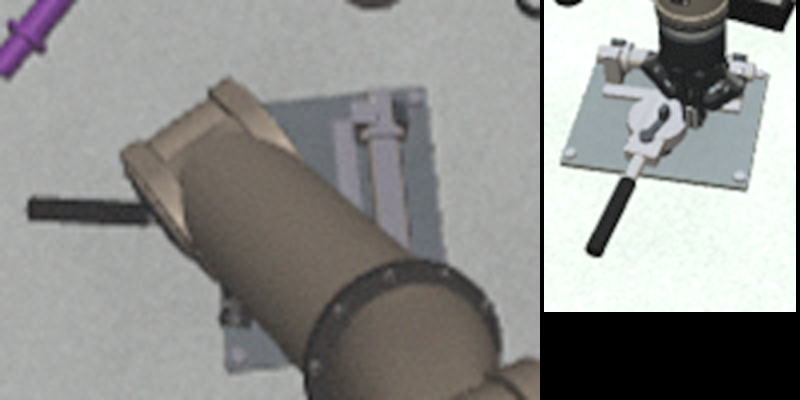

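Side view: the finger tips at crop (693,115) are beside the tab (662,112), on its -x side. Pushing +x now.

carry_out(
  targets=[0,0,0.01,0,0,0,0,0,0,0.018,0,0,0,0,0,0,0.024,0,0,0,0,0,0,0.03,0,0,0,0,0,0,0.034,0,0,0,0,0,0,0.038,0,0,0,0,0,0,0.038,0,0,0,0],
)

```text
clock: 3.45
tcp_pos: [0.498, 0.1348, 0.0795]
orientation: [1.209, 1.212, -1.211]
contact_force: [-5.3, -0.3, 3.3]
grip_width: 0.0003
```

```bash
cat >> h.py <<'E'
def sidecrop(fn,x0=240,y0=180,w=125,h=130,f=4):
    s=snap('side',fn+'s'); cv2.imwrite('pics/'+fn+'.png',cv2.resize(s[y0:y0+h,x0:x0+w],None,fx=f,fy=f,interpolation=cv2.INTER_CUBIC))
E
python3 - <<'E'
from h import *
plan(); sidecrop('p2')
E
```

```text
now [0.498  0.1348 0.0795] psi -0.0 down 1.0 F [-5.3 -0.3  3.3] g 0.0003 t 3.45
```

View pics/p2.png

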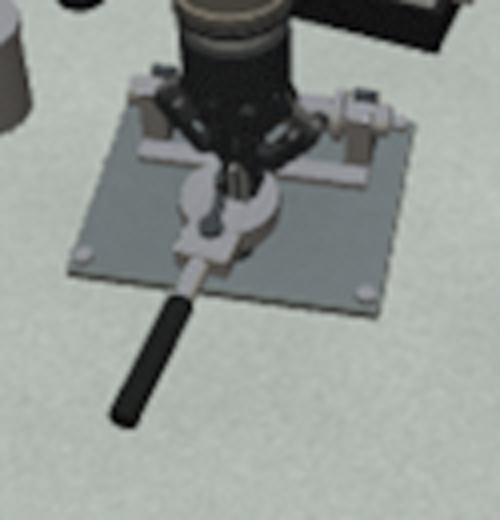

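The tab is at about (222,185), left of the handle's line, so towards +x. I push a little more.

carry_out(
  targets=[0,0,0.004,0,0,0,0,0,0,0.007,0,0,0,0,0,0,0.007,0,0,0,0],
)

```text
clock: 3.88
tcp_pos: [0.5029, 0.1348, 0.0788]
orientation: [1.206, 1.215, -1.213]
contact_force: [-5.2, 0.1, 0.2]
grip_width: 0.0003
```

```bash
python3 - <<'E'
from h import *
plan(); 
E
```

```text
now [0.5029 0.1348 0.0788] psi 0.0 down 1.0 F [-5.2  0.1  0.2] g 0.0003 t 3.88
```

carry_out(
  targets=[0,0,-0.015,0,0,0,0,0,-0.03,-0.03,0,0,0,0,0,-0.05,-0.05,0,0,0,0,0,-0.055,-0.05,0,0,0,0],
)

```text
clock: 4.38
tcp_pos: [0.4527, 0.1352, 0.1353]
orientation: [1.206, 1.213, -1.211]
contact_force: [0.6, 0.1, -0.0]
grip_width: -0.0002
```

```bash
python3 - <<'E'
from h import *
plan(); sidecrop('p3',260,185,90,110,5.4)
E
```

```text
now [0.4527 0.1352 0.1353] psi 0.1 down 1.0 F [ 0.6  0.1 -0. ] g -0.0002 t 4.38
```

View pics/p3.png

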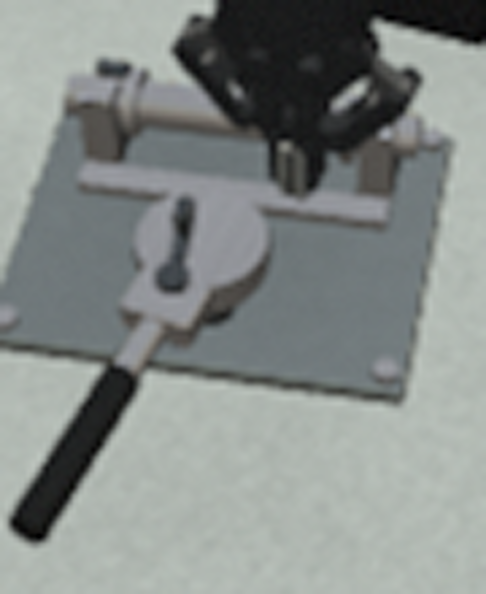

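Tab at crop (184,205), pivot (173,278) and bolt about (203,235): the tab is now clearly on the +x side. Next I measure its offset and the handle angle.

```bash
python3 - <<'E'
from h import *
S=lambda x,y:(260+(x+.5)/5.4-.5,185+(y+.5)/5.4-.5)
e=onz('side',*S(30,527),.0575); n=onz('side',*S(121,376),.0575); d=(e-n)[:2]; print('grip',e,n,np.linalg.norm(d)); d/=np.linalg.norm(d)
print('ang from +y deg',np.degrees(np.arctan2(-d[0],d[1])))
b=np.array([.510,.131]); rt=np.array([d[1],-d[0]])
for l,p,z in(('tab',(184,210),.088),('piv',(173,276),.078),('head',(203,235),.069)):
    q=onz('side',*S(*p),z)[:2]; print(l,q.round(4),'right',(q-b)@rt,'out',(q-b)@d)
# handle grip positions vs ratchet angle
for th in(-.7,-.157,0,.35,.7):
    a=np.radians(10.2)+th; g=b+.145*np.array([-np.sin(a),np.cos(a)]); print(th,g.round(4),'psi',np.degrees(a).round(1),'reach',np.hypot(*g).round(3))
plan()
E
```

```text
grip [0.52008235 0.3278931  0.0575    ] [0.5161643  0.22705416 0.0575    ] 0.10091502312154287
ang from +y deg -2.225078512422009
tab [0.5186 0.1331] right 0.008542478997711342 out 0.002390047728075323
piv [0.5097 0.1704] right -0.0018565898606707058 out 0.039388560666107485
head [0.5092 0.131 ] right -0.0007532352472465644 out -1.986644889323739e-05
-0.7 [0.5823 0.2567] psi -29.9 reach 0.636
-0.157 [0.507 0.276] psi 1.2 reach 0.577
0 [0.4843 0.2737] psi 10.2 reach 0.556
0.35 [0.4369 0.2563] psi 30.3 reach 0.507
0.7 [0.3984 0.2236] psi 50.3 reach 0.457
now [0.4538 0.1351 0.1354] psi 0.1 down 1.0 F [0.3 0.7 0.5] g 0.0001 t 4.42
```

carry_out(
  targets=[0.06,0,0.02,-0.05,0,0,0,0.06,0,0.04,-0.1,0,0,0,0.06,0,0.062,-0.141,-0.4,0,0,0.06,0,0.062,-0.141,-0.4,0,0,0.06,0.04,0.062,-0.141,-0.4,0,0,0.06,0.08,0.062,-0.141,-0.4,0,0,0.05,0.096,0.062,-0.141,-0.4,0,0,0.033,0.096,0.062,-0.141,-0.4,0,0,0.033,0.096,0.062,-0.141,-0.4,0,0,0.033,0.096,0.062,-0.141,-0.4,0,0],
)

```text
clock: 5.68
tcp_pos: [0.5161, 0.2767, 0.0407]
orientation: [1.183, 1.228, -1.183]
contact_force: [-0.2, -0.6, 0.3]
grip_width: 0.0328
```

```bash
cat >> h.py <<'E'
def arc(ths,rad=.145,z=.0385,b=(.510,.131)):
    w=[]
    for th in ths:
        a=np.radians(10.2)+th; w.append((b[0]-rad*np.sin(a),b[1]+rad*np.cos(a),z,np.degrees(a)))
    plan(*w)
E
python3 - <<'E'
from h import *
arc([-.157,-.05,.05,.15,.25,.35,.45,.55,.63,.7])
E
```

```text
now [0.5161 0.2767 0.0407] psi 2.1 down 1.0 F [-0.2 -0.6  0.3] g 0.0328 t 5.67
(np.float64(0.5069518049204182), np.float64(0.2759679568275583), 0.0385, np.float64(1.2045626164460754)) [0.0022, -0.0092, 0.0004] [0.17, -0.02, 0.02]
(np.float64(0.49148724801509913), np.float64(0.2748133443528296), 0.0385, np.float64(7.335211024345883)) [0.0022, -0.0247, 0.001] [-1.05, -0.02, 0.02]
(np.float64(0.4772223571381148), np.float64(0.2722466853714405), 0.0385, np.float64(13.064788975654118)) [0.0022, -0.039, 0.0031] [-2.2, -0.02, 0.01]
(np.float64(0.4632849696337582), np.float64(0.26826873619976654), 0.0385, np.float64(18.794366926962347)) [0.0022, -0.0531, 0.0066] [-3.35, -0.02, 0.01]
(np.float64(0.44981434327088515), np.float64(0.262919243190996), 0.0385, np.float64(24.523944878270584)) [0.0023, -0.0668, 0.0114] [-4.49, -0.02, 0.01]
(np.float64(0.4369450720953163), np.float64(0.25625165671096517), 0.0385, np.float64(30.253522829578813)) [0.0023, -0.0799, 0.0176] [-5.64, -0.02, 0.01]
(np.float64(0.42480574161062257), np.float64(0.24833259707977146), 0.0385, np.float64(35.98310078088704)) [0.0023, -0.0923, 0.0251] [-6.78, -0.02, 0.01]
(np.float64(0.4135176439942778), np.float64(0.23924118892355667), 0.0385, np.float64(41.71267873219528)) [0.0023, -0.1039, 0.0338] [-7.93, -0.02, 0.01]
(np.float64(0.40517616141771395), np.float64(0.2311846438576034), 0.0385, np.float64(46.296341093241864)) [0.0023, -0.1125, 0.0415] [-8.85, -0.02, 0.01]
(np.float64(0.3984256757209548), np.float64(0.22360761395087586), 0.0385, np.float64(50.30704565915762)) [0.0023, -0.1195, 0.0489] [-9.65, -0.02, 0.01]
```

carry_out(
  targets=[0.033,0.002,-0.009,0,0.2,0,0,0.033,0.002,-0.025,0.001,-1.05,0,0,0.033,0.002,-0.039,0.003,-2.2,0,0,0.033,0.002,-0.053,0.0065,-3.35,0,0,0.033,0.002,-0.067,0.0115,-4.5,0,0,0.033,0.002,-0.08,0.0175,-5.65,0,0,0.033,0.002,-0.092,0.025,-6.8,0,0,0.033,0.002,-0.104,0.034,-7.9,0,0,0.033,0.002,-0.1125,0.0415,-8.85,0,0,0.033,0.002,-0.1195,0.049,-9.6,0,0,0.033,0.002,-0.1195,0.049,-9.6,0,0],
)

```text
clock: 7.05
tcp_pos: [0.398, 0.2233, 0.0391]
orientation: [0.547, 1.502, -0.545]
contact_force: [0.9, 1.0, 0.2]
grip_width: 0.0331
```

```bash
python3 - <<'E'
from h import *
sidecrop('p4',240,185,120,110,4.5)
arc([.7,.57,.44,.31,.18,.05,-.08,-.21,-.34,-.47,-.6,-.72])
E
```

```text
now [0.3983 0.2236 0.0391] psi 50.0 down 1.0 F [-0.1  1.   1.1] g 0.0327 t 7.1
(np.float64(0.3984256757209548), np.float64(0.22360761395087586), 0.0385, np.float64(50.30704565915762)) [0.0006, 0.0001, 0.0001] [-0.07, -0.02, -0.01]
(np.float64(0.4113722603624996), np.float64(0.23729002292782433), 0.0385, np.float64(42.85859432245692)) [0.0006, 0.0189, 0.0012] [1.42, -0.02, -0.01]
(np.float64(0.42598330770350723), np.float64(0.2491786588837276), 0.0385, np.float64(35.410142985756224)) [0.0006, 0.0374, 0.0048] [2.91, -0.02, -0.0]
(np.float64(0.4420122386031744), np.float64(0.25907288667102146), 0.0385, np.float64(27.961691649055517)) [0.0006, 0.0553, 0.0107] [4.4, -0.02, -0.0]
(np.float64(0.45918854541636167), np.float64(0.26680572919834733), 0.0385, np.float64(20.513240312354817)) [0.0006, 0.0723, 0.0189] [5.89, -0.02, -0.0]
(np.float64(0.4772223571381148), np.float64(0.2722466853714405), 0.0385, np.float64(13.064788975654118)) [0.0006, 0.0881, 0.0292] [7.38, -0.02, -0.0]
(np.float64(0.4958093313283626), np.float64(0.2753039324573374), 0.0385, np.float64(5.616337638953414)) [0.0006, 0.1023, 0.0414] [8.87, -0.02, 0.0]
(np.float64(0.5146357902596294), np.float64(0.27592587570433624), 0.0385, np.float64(-1.8321136977472874)) [0.0006, 0.1149, 0.0555] [10.36, -0.02, 0.0]
(np.float64(0.5333840146090428), np.float64(0.27410201906599385), 0.0385, np.float64(-9.28056503444799)) [0.0006, 0.1256, 0.071] [11.85, -0.02, 0.0]
(np.float64(0.5517376053571641), np.float64(0.26986314233463693), 0.0385, np.float64(-16.72901637114869)) [0.0005, 0.1341, 0.0878] [13.34, -0.02, 0.01]
(np.float64(0.5693868234050974), np.float64(0.26328078169504354), 0.0385, np.float64(-24.17746770784939)) [0.0005, 0.1405, 0.1055] [14.83, -0.02, 0.01]
(np.float64(0.5847953754911266), np.float64(0.25522017471063785), 0.0385, np.float64(-31.05296124941927)) [0.0005, 0.1442, 0.1225] [16.21, -0.02, 0.01]
```

View pics/p4.png

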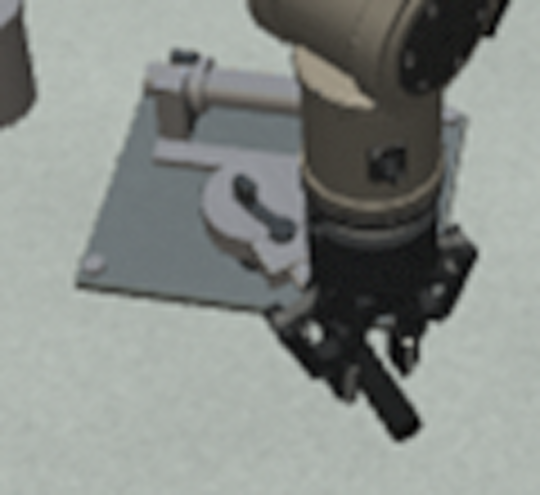

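The handle has swung to about +0.66 with the tab still on the loosening side. Back stroke next.

carry_out(
  targets=[0.033,0.0005,0.019,0.001,1.4,0,0,0.033,0.0005,0.0375,0.005,2.9,0,0,0.033,0.0005,0.055,0.0105,4.4,0,0,0.033,0.0005,0.072,0.019,5.9,0,0,0.033,0.0005,0.088,0.029,7.4,0,0,0.033,0.0005,0.102,0.0415,8.9,0,0,0.033,0.0005,0.115,0.0555,10.4,0,0,0.033,0.0005,0.1255,0.071,11.85,0,0,0.033,0.0005,0.134,0.088,13.3,0,0,0.033,0.0005,0.1405,0.1055,14.8,0,0,0.033,0.0005,0.144,0.1225,16.2,0,0,0.033,0.0005,0.144,0.1225,16.2,0,0],
)

```text
clock: 8.6
tcp_pos: [0.5852, 0.2551, 0.0384]
orientation: [1.597, 0.904, -1.597]
contact_force: [-0.3, 0.7, 1.1]
grip_width: 0.0327
```

```bash
python3 - <<'E'
from h import *
snap('top','t5'); sidecrop('p5',240,185,120,110,4.5)
arc([-.72,-.6,-.47,-.34,-.21,-.08,.05,.18,.31,.44,.57,.72])
E
```

```text
now [0.5839 0.2556 0.0384] psi -30.9 down 1.0 F [-0.4 -0.1 -0.4] g 0.0329 t 8.7
(np.float64(0.5847953754911266), np.float64(0.25522017471063785), 0.0385, np.float64(-31.05296124941927)) [-0.0001, 0.0009, -0.0001] [0.03, -0.01, 0.03]
(np.float64(0.5693868234050974), np.float64(0.26328078169504354), 0.0385, np.float64(-24.17746770784939)) [-0.0001, -0.0164, 0.0009] [-1.34, -0.01, 0.02]
(np.float64(0.5517376053571641), np.float64(0.26986314233463693), 0.0385, np.float64(-16.72901637114869)) [-0.0001, -0.035, 0.0043] [-2.83, -0.01, 0.02]
(np.float64(0.5333840146090428), np.float64(0.27410201906599385), 0.0385, np.float64(-9.28056503444799)) [-0.0, -0.0529, 0.0101] [-4.32, -0.01, 0.02]
(np.float64(0.5146357902596294), np.float64(0.27592587570433624), 0.0385, np.float64(-1.8321136977472874)) [0.0, -0.0699, 0.0181] [-5.81, -0.01, 0.02]
(np.float64(0.4958093313283626), np.float64(0.2753039324573374), 0.0385, np.float64(5.616337638953414)) [0.0, -0.0858, 0.0283] [-7.3, -0.01, 0.02]
(np.float64(0.4772223571381148), np.float64(0.2722466853714405), 0.0385, np.float64(13.064788975654118)) [0.0001, -0.1001, 0.0405] [-8.79, -0.02, 0.02]
(np.float64(0.45918854541636167), np.float64(0.26680572919834733), 0.0385, np.float64(20.513240312354817)) [0.0001, -0.1128, 0.0544] [-10.28, -0.02, 0.02]
(np.float64(0.4420122386031744), np.float64(0.25907288667102146), 0.0385, np.float64(27.961691649055517)) [0.0001, -0.1236, 0.0699] [-11.77, -0.02, 0.02]
(np.float64(0.42598330770350723), np.float64(0.2491786588837276), 0.0385, np.float64(35.410142985756224)) [0.0001, -0.1323, 0.0866] [-13.26, -0.02, 0.02]
(np.float64(0.4113722603624996), np.float64(0.23729002292782433), 0.0385, np.float64(42.85859432245692)) [0.0001, -0.1387, 0.1043] [-14.75, -0.02, 0.02]
(np.float64(0.39659596103732325), np.float64(0.22135775532267105), 0.0385, np.float64(51.452961249419275)) [0.0001, -0.1432, 0.1256] [-16.47, -0.02, 0.02]
```

View pics/p5.png

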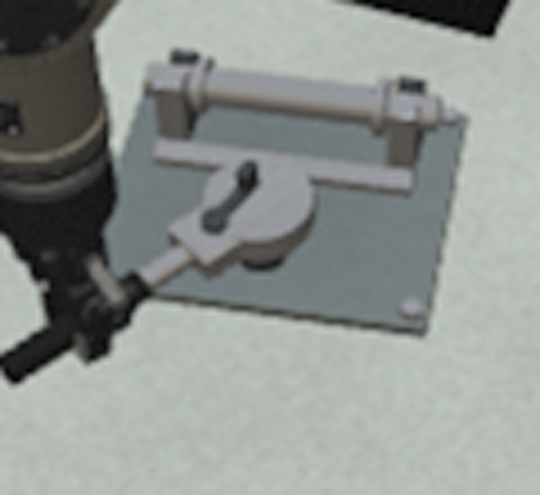

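The bridge's left end moved from about (275.6,215.4) to (274.4,218.2), so the hooks are opening. Forward stroke, part one.

carry_out(
  targets=[0.033,0,-0.0165,0.001,-1.35,0,0,0.033,0,-0.035,0.0045,-2.85,0,0,0.033,0,-0.053,0.01,-4.3,0,0,0.033,0,-0.07,0.018,-5.8,0,0,0.033,0,-0.086,0.0285,-7.3,0,0,0.033,0,-0.1,0.0405,-8.8,0,0,0.033,0,-0.113,0.0545,-10.3,0,0],
)

```text
clock: 9.57
tcp_pos: [0.4597, 0.2663, 0.0389]
orientation: [0.937, 1.36, -0.935]
contact_force: [4.8, -1.5, -1.0]
grip_width: 0.0329
```

```bash
cat >> h.py <<'E'
def jaw(cur,ref='side0'):
    "hook shift along the clamp's +y (m): subpixel template match of the bridge's and hook's left end"
    yc=np.array([-.177,.984,0]); base=np.array([.510,.131,0])-.11*yc
    A=cv2.imread('pics/%s.png'%ref); B=cv2.imread('pics/%s.png'%cur)
    for nm,lx,ly,lz in(('bridgeL',.09,.045,.022),('bridgeR',-.09,.045,.022),('hookL',.082,.0,.075),('hookR',-.082,.0,.075)):
        P=base+np.array([.984,.177,0])*lx+yc*ly+[0,0,lz]; u,v=pix('side',P)
        u1,v1=pix('side',P+yc*.01); g=np.array([u1-u,v1-v])
        f=8; up=lambda I,h:cv2.resize(cv2.getRectSubPix(I,(2*h,2*h),(u,v)),None,fx=f,fy=f,interpolation=cv2.INTER_CUBIC)
        m=cv2.matchTemplate(up(B,16),up(A,8),cv2.TM_CCOEFF_NORMED); _,s,_,l=cv2.minMaxLoc(m)
        d=(np.array(l)-8*f)/f; print(nm,'px',(round(u,1),round(v,1)),'shift',d,'score',round(s,2),'mm',round(10*(d@g)/(g@g),1))
E
python3 - <<'E'
from h import *
sidecrop('p6'); 
for c in('p3s','p5s','p6s'): print(c); jaw(c)
arc([.18,.31,.44,.57,.72])
E
```

```text
p3s
bridgeL px (np.float64(274.3), np.float64(218.9)) shift [0. 0.] score 1.0 mm 0.0
bridgeR px (np.float64(330.3), np.float64(226.3)) shift [0. 0.] score 1.0 mm 0.0
hookL px (np.float64(279.0), np.float64(197.5)) shift [0. 0.] score 1.0 mm 0.0
hookR px (np.float64(330.3), np.float64(203.9)) shift [ 3.875 -4.75 ] score 0.39 mm -23.6
p5s
bridgeL px (np.float64(274.3), np.float64(218.9)) shift [-0.375  1.   ] score 0.99 mm 4.4
bridgeR px (np.float64(330.3), np.float64(226.3)) shift [-0.25  1.  ] score 0.99 mm 4.2
hookL px (np.float64(279.0), np.float64(197.5)) shift [0.    0.125] score 0.98 mm 0.5
hookR px (np.float64(330.3), np.float64(203.9)) shift [0.   0.25] score 0.98 mm 1.0
p6s
bridgeL px (np.float64(274.3), np.float64(218.9)) shift [-1.875  2.75 ] score 0.5 mm 13.2
bridgeR px (np.float64(330.3), np.float64(226.3)) shift [-0.625  2.5  ] score 0.98 mm 10.6
hookL px (np.float64(279.0), np.float64(197.5)) shift [ 5.375 -8.   ] score 0.49 mm -40.0
hookR px (np.float64(330.3), np.float64(203.9)) shift [0.    0.125] score 0.91 mm 0.5
now [0.457  0.2655 0.0387] psi 21.3 down 1.0 F [ 1.  -1.5  2.3] g 0.0329 t 9.62
(np.float64(0.45918854541636167), np.float64(0.26680572919834733), 0.0385, np.float64(20.513240312354817)) [0.0002, 0.0025, -0.0004] [0.15, -0.0, 0.01]
(np.float64(0.4420122386031744), np.float64(0.25907288667102146), 0.0385, np.float64(27.961691649055517)) [0.0002, -0.0163, 0.0006] [-1.34, -0.01, 0.01]
(np.float64(0.42598330770350723), np.float64(0.2491786588837276), 0.0385, np.float64(35.410142985756224)) [0.0002, -0.0349, 0.004] [-2.83, -0.01, 0.01]
(np.float64(0.4113722603624996), np.float64(0.23729002292782433), 0.0385, np.float64(42.85859432245692)) [0.0002, -0.0528, 0.0097] [-4.32, -0.01, 0.01]
(np.float64(0.39659596103732325), np.float64(0.22135775532267105), 0.0385, np.float64(51.452961249419275)) [0.0002, -0.0723, 0.0192] [-6.04, -0.01, 0.01]
```

Hooks at about 10.6 mm. Continue to about +0.66.

carry_out(
  targets=[0.033,0,-0.0165,0.001,-1.35,0,0,0.033,0,-0.035,0.004,-2.8,0,0,0.033,0,-0.053,0.0095,-4.3,0,0,0.033,0,-0.066,0.016,-5.5,0,0,0.033,0,-0.066,0.016,-5.5,0,0],
)

```text
clock: 10.25
tcp_pos: [0.4008, 0.2265, 0.0389]
orientation: [0.563, 1.498, -0.564]
contact_force: [0.4, 1.1, -1.3]
grip_width: 0.0332
```

```bash
python3 - <<'E'
from h import *
sidecrop('p7'); jaw('p7s')
plan()
E
```

```text
bridgeL px (np.float64(274.3), np.float64(218.9)) shift [-1.     2.625] score 0.98 mm 11.5
bridgeR px (np.float64(330.3), np.float64(226.3)) shift [-8.    7.25] score 0.37 mm 36.0
hookL px (np.float64(279.0), np.float64(197.5)) shift [-0.125  0.   ] score 0.9 mm 0.2
hookR px (np.float64(330.3), np.float64(203.9)) shift [-1.625 -8.   ] score 0.27 mm -32.0
now [0.4013 0.2268 0.0389] psi 48.6 down 1.0 F [ 0.5  0.9 -0. ] g 0.0331 t 10.3
```

```bash
python3 - <<'E'
from h import *
arc([.57,.44,.31,.18,.05,-.08,-.21,-.34,-.47,-.6,-.72])
E
```

```text
now [0.4013 0.2268 0.0389] psi 48.6 down 1.0 F [ 0.5  0.9 -0. ] g 0.0331 t 10.3
(np.float64(0.4113722603624996), np.float64(0.23729002292782433), 0.0385, np.float64(42.85859432245692)) [0.0004, 0.0145, 0.0007] [1.16, -0.01, 0.01]
(np.float64(0.42598330770350723), np.float64(0.2491786588837276), 0.0385, np.float64(35.410142985756224)) [0.0004, 0.0331, 0.0038] [2.65, -0.01, 0.01]
(np.float64(0.4420122386031744), np.float64(0.25907288667102146), 0.0385, np.float64(27.961691649055517)) [0.0004, 0.0511, 0.0093] [4.14, -0.01, 0.01]
(np.float64(0.45918854541636167), np.float64(0.26680572919834733), 0.0385, np.float64(20.513240312354817)) [0.0003, 0.0683, 0.0171] [5.63, -0.01, 0.01]
(np.float64(0.4772223571381148), np.float64(0.2722466853714405), 0.0385, np.float64(13.064788975654118)) [0.0003, 0.0843, 0.027] [7.12, -0.01, 0.01]
(np.float64(0.4958093313283626), np.float64(0.2753039324573374), 0.0385, np.float64(5.616337638953414)) [0.0003, 0.0988, 0.0389] [8.61, -0.01, 0.01]
(np.float64(0.5146357902596294), np.float64(0.27592587570433624), 0.0385, np.float64(-1.8321136977472874)) [0.0003, 0.1117, 0.0527] [10.1, -0.01, 0.01]
(np.float64(0.5333840146090428), np.float64(0.27410201906599385), 0.0385, np.float64(-9.28056503444799)) [0.0002, 0.1228, 0.0679] [11.59, -0.01, 0.01]
(np.float64(0.5517376053571641), np.float64(0.26986314233463693), 0.0385, np.float64(-16.72901637114869)) [0.0002, 0.1317, 0.0845] [13.08, -0.0, 0.02]
(np.float64(0.5693868234050974), np.float64(0.26328078169504354), 0.0385, np.float64(-24.17746770784939)) [0.0002, 0.1384, 0.1021] [14.56, -0.0, 0.02]
(np.float64(0.5847953754911266), np.float64(0.25522017471063785), 0.0385, np.float64(-31.05296124941927)) [0.0002, 0.1425, 0.119] [15.94, -0.0, 0.02]
```

carry_out(
  targets=[0.033,0,0.0145,0.0005,1.15,0,0,0.033,0,0.033,0.004,2.65,0,0,0.033,0,0.051,0.0095,4.15,0,0,0.033,0,0.068,0.017,5.65,0,0,0.033,0,0.084,0.027,7.1,0,0,0.033,0,0.099,0.039,8.6,0,0,0.033,0,0.1115,0.0525,10.1,0,0,0.033,0,0.123,0.068,11.6,0,0,0.033,0,0.1315,0.0845,13.1,0,0,0.033,0,0.1385,0.102,14.55,0,0,0.033,0,0.1425,0.119,15.95,0,0,0.033,0,0.1425,0.119,15.95,0,0],
)

```text
clock: 11.8
tcp_pos: [0.5857, 0.2552, 0.0386]
orientation: [1.597, 0.9, -1.599]
contact_force: [-0.8, -0.0, 0.2]
grip_width: 0.0329
```

```bash
python3 - <<'E'
from h import *
sidecrop('p8'); jaw('p8s')
A=[cv2.imread(f'pics/{n}.png')[185:245,265:355] for n in('side0','p5s','p8s')]
o=np.hstack([cv2.resize(a,(264,176),interpolation=cv2.INTER_CUBIC) for a in A[:3]])
o2=np.hstack([cv2.resize(a,(396,264),interpolation=cv2.INTER_CUBIC) for a in (A[0],A[2])])
cv2.imwrite('pics/cmp.png',np.vstack([cv2.resize(o,(792,176)),o2]))
arc([-.72,-.6,-.47,-.34,-.21,-.08,.05,.18,.31,.44,.57,.72])
E
```

```text
bridgeL px (np.float64(274.3), np.float64(218.9)) shift [-1.   2.5] score 0.98 mm 11.0
bridgeR px (np.float64(330.3), np.float64(226.3)) shift [-0.625  2.625] score 0.98 mm 11.1
hookL px (np.float64(279.0), np.float64(197.5)) shift [-0.125  0.   ] score 0.91 mm 0.2
hookR px (np.float64(330.3), np.float64(203.9)) shift [0.    0.125] score 0.91 mm 0.5
now [0.5848 0.2556 0.0385] psi -31.0 down 1.0 F [-0.6  0.2 -0.5] g 0.0328 t 11.85
(np.float64(0.5847953754911266), np.float64(0.25522017471063785), 0.0385, np.float64(-31.05296124941927)) [-0.0, 0.0002, 0.0003] [0.0, 0.01, 0.01]
(np.float64(0.5693868234050974), np.float64(0.26328078169504354), 0.0385, np.float64(-24.17746770784939)) [0.0, -0.0172, 0.0013] [-1.37, 0.01, 0.01]
(np.float64(0.5517376053571641), np.float64(0.26986314233463693), 0.0385, np.float64(-16.72901637114869)) [0.0, -0.0357, 0.0048] [-2.86, 0.01, 0.01]
(np.float64(0.5333840146090428), np.float64(0.27410201906599385), 0.0385, np.float64(-9.28056503444799)) [0.0, -0.0536, 0.0106] [-4.35, 0.01, 0.01]
(np.float64(0.5146357902596294), np.float64(0.27592587570433624), 0.0385,
[... 439 characters left out ...]
34733), 0.0385, np.float64(20.513240312354817)) [0.0002, -0.1134, 0.0551] [-10.31, 0.01, 0.02]
(np.float64(0.4420122386031744), np.float64(0.25907288667102146), 0.0385, np.float64(27.961691649055517)) [0.0002, -0.1241, 0.0706] [-11.8, 0.0, 0.02]
(np.float64(0.42598330770350723), np.float64(0.2491786588837276), 0.0385, np.float64(35.410142985756224)) [0.0002, -0.1327, 0.0874] [-13.29, 0.0, 0.02]
(np.float64(0.4113722603624996), np.float64(0.23729002292782433), 0.0385, np.float64(42.85859432245692)) [0.0002, -0.1391, 0.1051] [-14.78, 0.0, 0.02]
(np.float64(0.39659596103732325), np.float64(0.22135775532267105), 0.0385, np.float64(51.452961249419275)) [0.0003, -0.1436, 0.1264] [-16.5, 0.0, 0.02]
```

View pics/cmp.png

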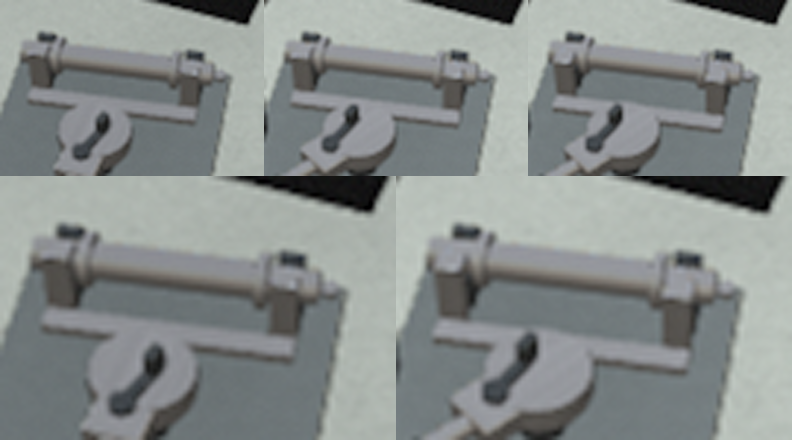

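```bash
cat >> h.py <<'E'
def prof(cur,cam_='side'):
    yc=np.array([-.177,.984,0]); xc=np.array([.984,.177,0]); base=np.array([.510,.131,0])-.11*yc
    I=cv2.cvtColor(cv2.imread('pics/%s.png'%cur),cv2.COLOR_BGR2GRAY).astype(np.float32)
    ly=np.arange(.01,.1,.001); res=[]
    for sg in(1,-1):
        xs=sg*np.arange(.052,.072,.004)
        p=np.mean([[cv2.remap(I,*[np.float32([[c]]) for c in pix(cam_,base+xc*x+yc*y+[0,0,.022])],cv2.INTER_CUBIC)[0,0] for y in ly] for x in xs],0)
        g=np.gradient(p); i=15+np.argmax(g[15:60]); j=15+np.argmin(g[15:85]); res.append((round(ly[i]*1e3),round(ly[j]*1e3)))
    print(cur,'bridge edges ly mm (rise,fall) at +x,-x:',res)
E
python3 - <<'E'
from h import *
for c in('side0','p3s','p5s','p6s','p7s','p8s'): prof(c)
prof('top0','top'); prof('t5','top')
snap('top','t8'); prof('t8','top')
E
```

```text
side0 bridge edges ly mm (rise,fall) at +x,-x: [(50, 43), (49, 42)]
p3s bridge edges ly mm (rise,fall) at +x,-x: [(50, 43), (49, 42)]
p5s bridge edges ly mm (rise,fall) at +x,-x: [(55, 48), (54, 47)]Traceback (most recent call last):
  File "<stdin>", line 2, in <module>
  File "h.py", line 54, in prof
    p=np.mean([[cv2.remap(I,*[np.float32([[c]]) for c in pix(cam_,base+xc*x+yc*y+[0,0,.022])],cv2.INTER_CUBIC)[0,0] for y in ly] for x in xs],0)
                                                         ~~~^^^^^^^^^^^^^^^^^^^^^^^^^^^^^^^^
  File "h.py", line 18, in pix
    c,M,p=cam(n); q=M.T@(np.array(P,float)-p); q=np.array([q[0],-q[1],-q[2]])
          ~~~^^^
  File "h.py", line 7, in cam
    c=r.camera_info(n); o=np.array(c['orientation'],float)
ValueError: time passes only in moves, steps and waits
```

```bash
sed -i 's/^def cam(n):/import functools\n@functools.lru_cache(None)\ndef cam(n):/' h.py; python3 - <<'E'
from h import *
for c in('side0','p5s','p6s','p7s','p8s'): prof(c)
prof('top0','top'); prof('t5','top')
snap('top','t8'); prof('t8','top')
E
```

```text
side0 bridge edges ly mm (rise,fall) at +x,-x: [(50, 43), (49, 42)]
p5s bridge edges ly mm (rise,fall) at +x,-x: [(55, 48), (54, 47)]
p6s bridge edges ly mm (rise,fall) at +x,-x: [(37, 25), (60, 53)]
p7s bridge edges ly mm (rise,fall) at +x,-x: [(62, 55), (66, 74)]
p8s bridge edges ly mm (rise,fall) at +x,-x: [(61, 54), (61, 54)]
top0 bridge edges ly mm (rise,fall) at +x,-x: [(25, 41), (25, 41)]
t5 bridge edges ly mm (rise,fall) at +x,-x: [(66, 53), (56, 29)]
t8 bridge edges ly mm (rise,fall) at +x,-x: [(25, 57), (69, 25)]
```

carry_out(
  targets=[0.033,0,-0.017,0.0015,-1.35,0,0,0.033,0,-0.0355,0.005,-2.85,0,0,0.033,0,-0.0535,0.0105,-4.35,0,0,0.033,0,-0.0705,0.0185,-5.85,0,0,0.033,0,-0.0865,0.029,-7.3,0,0],
)

```text
clock: 12.52
tcp_pos: [0.4956, 0.2748, 0.0387]
orientation: [1.133, 1.255, -1.135]
contact_force: [5.4, -2.9, -1.5]
grip_width: 0.0334
```

```bash
python3 - <<'E'
from h import *
sidecrop('p9'); prof('p9s')
arc([.05,.18,.31,.44,.57,.7])
def pr(c):
    yc=np.array([-.177,.984,0]); xc=np.array([.984,.177,0]); base=np.array([.510,.131,0])-.11*yc
    I=cv2.imread(f'pics/{c}.png',0)
    for x in(.06,-.06):
        print(c,x,[int(I[int(round(v)),int(round(u))]) for u,v in (pix('top',base+xc*x+yc*y+[0,0,.022]) for y in np.arange(.012,.09,.003))])
snap('top','t9')
for c in('top0','t5','t8','t9'): pr(c)
E
```

```text
p9s bridge edges ly mm (rise,fall) at +x,-x: [(36, 72), (64, 57)]
now [0.4927 0.2748 0.0386] psi 6.2 down 1.0 F [ 1.1 -1.8  1. ] g 0.0329 t 12.57
(np.float64(0.4772223571381148), np.float64(0.2722466853714405), 0.0385, np.float64(13.064788975654118)) [0.0001, -0.0157, 0.0008] [-1.38, 0.02, 0.03]
(np.float64(0.45918854541636167), np.float64(0.26680572919834733), 0.0385, np.float64(20.513240312354817)) [0.0002, -0.0342, 0.0043] [-2.87, 0.02, 0.03]
(np.float64(0.4420122386031744), np.float64(0.25907288667102146), 0.0385, np.float64(27.961691649055517)) [0.0002, -0.0521, 0.0101] [-4.36, 0.01, 0.03]
(np.float64(0.42598330770350723), np.float64(0.2491786588837276), 0.0385, np.float64(35.410142985756224)) [0.0003, -0.0691, 0.0183] [-5.85, 0.01, 0.03]
(np.float64(0.4113722603624996), np.float64(0.23729002292782433), 0.0385, np.float64(42.85859432245692)) [0.0003, -0.0849, 0.0285] [-7.34, 0.01, 0.03]
(np.float64(0.3984256757209548), np.float64(0.22360761395087586), 0.0385, np.float64(50.30704565915762)) [0.0004, -0.0993, 0.0407] [-8.83, 0.01, 0.03]
top0 0.06 [76, 74, 76, 80, 95, 95, 96, 96, 9
[... 194 characters left out ...]
 [78, 76, 81, 89, 90, 90, 86, 85, 87, 86, 82, 82, 82, 81, 78, 71, 53, 47, 47, 49, 43, 55, 75, 82, 82, 82]
t5 -0.06 [52, 81, 91, 91, 89, 92, 91, 91, 93, 94, 94, 93, 93, 94, 94, 95, 93, 93, 93, 96, 97, 96, 97, 98, 95, 96]
t8 0.06 [78, 77, 74, 91, 89, 89, 86, 87, 87, 84, 85, 83, 83, 80, 81, 75, 63, 49, 49, 47, 47, 43, 64, 74, 80, 80]
t8 -0.06 [60, 62, 86, 86, 91, 92, 91, 93, 93, 93, 93, 93, 93, 92, 94, 96, 96, 96, 94, 96, 95, 97, 97, 96, 96, 96]
t9 0.06 [77, 75, 80, 78, 78, 78, 79, 76, 77, 97, 99, 99, 99, 102, 98, 82, 78, 78, 78, 75, 59, 56, 48, 43, 44, 44]
t9 -0.06 [105, 106, 102, 102, 105, 106, 106, 107, 104, 105, 105, 105, 105, 107, 104, 107, 105, 105, 103, 103, 101, 104, 101, 103, 101, 100]
```

Both views agree on about 15 mm of opening. One more short drive for margin.

carry_out(
  targets=[0.033,0,-0.012,0.0005,-1.0,0,0,0.033,0,-0.0205,0.0015,-1.8,0,0,0.033,0,-0.0205,0.0015,-1.8,0,0,0.033,0,-0.017,0.001,-1.7,0,0],
)

```text
clock: 13.12
tcp_pos: [0.4773, 0.2727, 0.0389]
orientation: [1.025, 1.317, -1.028]
contact_force: [1.4, -1.2, -0.2]
grip_width: 0.0327
```

```bash
python3 - <<'E'
from h import *
sidecrop('p10'); prof('p10s'); snap('top','t10'); prof('t10','top'); plan()
E
```

```text
p10s bridge edges ly mm (rise,fall) at +x,-x: [(69, 63), (66, 59)]
t10 bridge edges ly mm (rise,fall) at +x,-x: [(39, 57), (37, 91)]
now [0.4778 0.2728 0.0389] psi 14.1 down 1.0 F [ 2.5 -1.   0.1] g 0.033 t 13.22
```

Opening is about 16.5 mm, well past 13.5. I leave the handle there and go over the bar.

```bash
python3 - <<'E'
from h import *
plan((.4778,.2728,.15,14),(.50,.15,.19,-35),(.5310,.022,.19,-79.8),(.5310,.022,.034,-79.8))
I=cv2.imread('pics/t10.png',0)
yc=np.array([-.177,.984,0]); xc=np.array([.984,.177,0]); base=np.array([.510,.131,0])-.11*yc
print('across bar at lx 0.05 (z .06) from ly -.04 step 2mm',[int(cv2.getRectSubPix(I,(1,1),tuple(map(float,pix('top',base+xc*.05+yc*y+[0,0,.06]))))[0,0]) for y in np.arange(-.04,.04,.002)])
print('lx .03',[int(cv2.getRectSubPix(I,(1,1),tuple(map(float,pix('top',base+xc*.03+yc*y+[0,0,.06]))))[0,0]) for y in np.arange(-.04,.04,.002)])
print('along bar',[int(cv2.getRectSubPix(I,(1,1),tuple(map(float,pix('top',base+xc*x+yc*.0+[0,0,.0525]))))[0,0]) for x in np.arange(.04,.12,.002)])
E
```

```text
now [0.4778 0.2728 0.0389] psi 14.1 down 1.0 F [ 2.5 -1.   0.1] g 0.033 t 13.22
(0.4778, 0.2728, 0.15, 14) [-0.1111, -0.0002, 0.0001] [0.02, 0.0, 0.02]
(0.5, 0.15, 0.19, -35) [-0.1511, -0.0087, 0.1246] [9.82, 0.01, 0.02]
(0.531, 0.022, 0.19, -79.8) [-0.1511, -0.0098, 0.2563] [18.78, 0.02, 0.01]
(0.531, 0.022, 0.034, -79.8) [0.0049, -0.0096, 0.2562] [18.78, 0.02, 0.01]
across bar at lx 0.05 (z .06) from ly -.04 step 2mm [79, 78, 78, 79, 80, 80, 79, 78, 77, 77, 79, 76, 71, 81, 91, 96, 98, 97, 97, 98, 99, 99, 97, 96, 97, 88, 78, 77, 77, 78, 78, 78, 77, 77, 77, 77, 77, 77, 78, 84]
lx .03 [89, 79, 78, 79, 80, 80, 80, 79, 78, 79, 79, 78, 79, 81, 88, 96, 97, 98, 98, 98, 99, 99, 98, 98, 95, 89, 77, 66, 71, 75, 76, 76, 75, 78, 79, 77, 76, 77, 78, 79]
along bar [97, 97, 98, 98, 98, 99, 99, 98, 98, 99, 99, 98, 90, 82, 85, 89, 97, 100, 100, 100, 100, 100, 101, 99, 99, 100, 100, 101, 101, 100, 100, 101, 100, 100, 103, 107, 114, 120, 122, 123]
```

carry_out(
  targets=[0.06,0,0,0,0,0,0,0.06,-0.05,0,0,0,0,0,0.06,-0.11,0,0.01,1.5,0,0,0.06,-0.15,0,0.05,3.6,0,0,0.06,-0.15,-0.005,0.09,5.7,0,0,0.06,-0.15,-0.008,0.13,7.8,0,0,0.06,-0.15,-0.008,0.17,9.9,0,0,0.06,-0.15,-0.008,0.21,12,0,0,0.06,-0.15,-0.008,0.235,14.1,0,0,0.06,-0.15,-0.008,0.257,16.2,0,0,0.06,-0.15,-0.008,0.257,18.3,0,0,0.06,-0.15,-0.008,0.257,18.8,0,0],
)

```text
clock: 14.72
tcp_pos: [0.5324, 0.0222, 0.1886]
orientation: [2.128, 0.185, -2.134]
contact_force: [-1.3, -0.1, 0.5]
grip_width: 0.06
```

```bash
python3 - <<'E'
from h import *
plan((.5325,.022,.10,-79.8),(.5325,.022,.034,-79.8)); sidecrop('p11',255,170,110,85,5)
I=snap('side','p12s')
E
```

```text
now [0.5324 0.0222 0.1886] psi -80.1 down 1.0 F [-1.3 -0.1  0.5] g 0.06 t 14.72
(0.5325, 0.022, 0.1, -79.8) [0.0886, 0.0002, -0.0003] [-0.05, 0.03, 0.0]
(0.5325, 0.022, 0.034, -79.8) [0.1546, 0.0003, -0.0005] [-0.05, 0.03, 0.0]
```

View pics/p11.png

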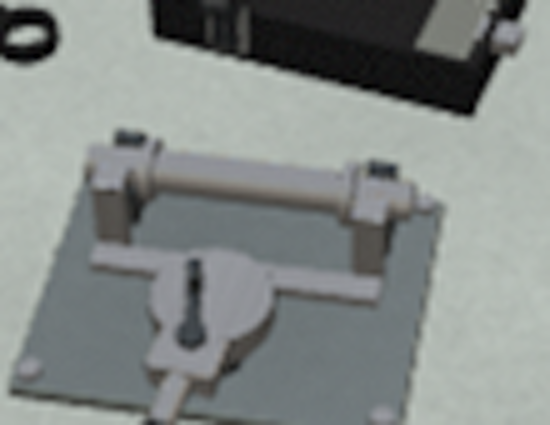

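The bridge now reaches under the head and the tab is on the loosening side. Descending to grasp the bar.

carry_out(
  targets=[0.06,0.05,0,0,0,0,0,0.06,0.1,0,0,0,0,0,0.06,0.135,0,0,0,0,0,0.06,0.154,0,0,0,0,0,0.06,0.154,0,0,0,0,0,0.015,0.154,0,0,0,0,0,0.015,0.154,0,0,0,0,0,0.015,0.154,0,0,0,0,0,0.015,0.154,0,0,0,0,0],
  squeeze=60,
)

```text
clock: 15.95
tcp_pos: [0.5329, 0.023, 0.0361]
orientation: [2.128, 0.19, -2.129]
contact_force: [-2.0, 1.8, 6.3]
grip_width: 0.0262
```

```bash
python3 - <<'E'
from h import *
plan()
E
```

```text
now [0.5329 0.023  0.0361] psi -79.8 down 1.0 F [-2.   1.8  6.3] g 0.0262 t 15.95
```

carry_out(
  targets=[0.015,-0.006,0,0,0,0,0,0.015,-0.015,0,0,0,0,0,0.015,-0.025,0,0,0,0,0,0.015,-0.025,0,0,0,0,0],
)

```text
clock: 16.45
tcp_pos: [0.5336, 0.023, 0.0621]
orientation: [2.131, 0.189, -2.127]
contact_force: [0.6, 0.5, -5.1]
grip_width: 0.0263
```

```bash
python3 - <<'E'
from h import *
plan((.5329,.023,.19,-79.8),(.548,-.218,.19,-90.75),(.548,-.218,.1,-90.75)); sidecrop('p13')
E
```

```text
now [0.5336 0.023  0.0621] psi -79.9 down 1.0 F [ 0.6  0.5 -5.1] g 0.0263 t 16.45
(0.5329, 0.023, 0.19, -79.8) [-0.1279, -0.0002, 0.0005] [-0.01, -0.02, 0.0]
(0.548, -0.218, 0.19, -90.75) [-0.128, 0.2397, 0.0281] [2.18, -0.02, 0.0]
(0.548, -0.218, 0.1, -90.75) [-0.038, 0.2397, 0.0282] [2.18, -0.02, 0.0]
```

The bar is lifted: its weight shows as about 5.5 N. Carrying it over the case.

carry_out(
  targets=[0.015,-0.04,0,0,0,0,0,0.015,-0.085,0.005,0,0,0,0,0.015,-0.09,0.04,0.004,0.4,0,0,0.015,-0.09,0.08,0.009,0.8,0,0,0.015,-0.09,0.12,0.014,1.2,0,0,0.015,-0.09,0.16,0.019,1.6,0,0,0.015,-0.09,0.2,0.024,2.0,0,0,0.015,-0.08,0.23,0.027,2.2,0,0,0.015,-0.06,0.24,0.028,2.2,0,0,0.015,-0.038,0.24,0.028,2.2,0,0,0.015,-0.038,0.24,0.028,2.2,0,0,0.015,-0.038,0.24,0.028,2.2,0,0],
)

```text
clock: 18.0
tcp_pos: [0.5482, -0.2171, 0.0993]
orientation: [-2.215, 0.013, 2.214]
contact_force: [-0.1, 0.6, -4.4]
grip_width: 0.0259
```

```bash
python3 - <<'E'
from h import *
plan(); t=snap('top','t14'); s=snap('side','s14')
x,y=275,120
o=np.zeros((600,800,3),np.uint8)
a=cv2.resize(s[y:y+80,x:x+105],None,fx=5.5,fy=5.5,interpolation=cv2.INTER_CUBIC)[:440,:577]
b=cv2.resize(t[135:235,355:430],None,fx=3,fy=3,interpolation=cv2.INTER_CUBIC)
o[:a.shape[0],:a.shape[1]]=a; o[:300,577:577+222]=b[:300,:222]
cv2.imwrite('pics/c14.png',np.clip(o*1.4,0,255).astype(np.uint8)[:440])
# pixels where the bar should lie now (z=TCP+.019) if centred on the TCP
p=np.array(r.get_obs()['tcp_pos'])+[0,0,.019]
for n in('top','side'): print(n,[pix(n,p+[d,0,0]).round(1).tolist() for d in(-.105,-.064,.064,.105)])
E
```

```text
now [ 0.5482 -0.2171  0.0993] psi -90.8 down 1.0 F [-0.1  0.6 -4.4] g 0.0259 t 18.0
top [[393.8, 208.6], [394.4, 196.3], [396.0, 158.7], [396.5, 147.0]]
side [[354.0, 150.6], [342.5, 148.0], [307.7, 140.3], [296.8, 137.9]]
```

View pics/c14.png

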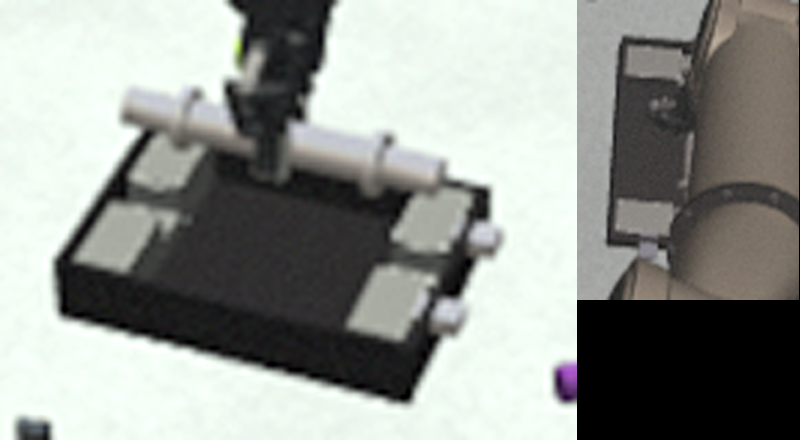

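Side crop: the bar's ends are at (130,105) and (440,173), above the case, so the bar centre is about 4 mm to -x of the TCP. Next I measure the slot centre line from the insert's edges.

```bash
python3 - <<'E'
from h import *
c=np.array([.547,-.218,0]); a=np.radians(-.75); xc=np.array([np.cos(a),np.sin(a),0]); yc=np.array([-np.sin(a),np.cos(a),0])
for n,f in(('top','top0'),('side','side0')):
    I=cv2.imread(f'pics/{f}.png',0)
    for sg in(1,-1):
        for L in((.084,.09,.096,.102),):
            P=np.mean([[cv2.getRectSubPix(I,(1,1),tuple(map(float,pix(n,c+xc*sg*x+yc*y+[0,0,.046]))))[0,0] for y in np.arange(-.085,.086,.005)] for x in L],0)
            print(n,sg,P.round().astype(int).tolist())
    P=[cv2.getRectSubPix(I,(1,1),tuple(map(float,pix(n,c+xc*x+yc*.045+[0,0,.046]))))[0,0] for x in np.arange(-.13,.131,.005)]; print('along x',np.array(P).astype(int).tolist())
E
```

```text
top 1 [82, 50, 94, 98, 96, 96, 95, 96, 97, 97, 97, 96, 96, 95, 90, 78, 93, 96, 96, 91, 92, 95, 96, 96, 96, 96, 96, 95, 95, 96, 94, 95, 95, 58, 34]
top -1 [68, 57, 100, 101, 101, 100, 99, 100, 99, 100, 99, 100, 101, 100, 78, 90, 100, 99, 98, 92, 104, 100, 98, 99, 98, 99, 99, 100, 100, 100, 99, 98, 97, 55, 40]
along x [96, 95, 89, 58, 75, 100, 99, 99, 99, 99, 98, 100, 67, 41, 46, 45, 46, 46, 44, 44, 44, 46, 44, 43, 43, 45, 44, 44, 43, 45, 46, 42, 43, 43, 43, 42, 44, 43, 41, 41, 42, 38, 84, 97, 96, 95, 95, 94, 91, 61, 33, 73, 115]
side 1 [106, 65, 99, 120, 120, 120, 120, 120, 120, 120, 120, 120, 120, 119, 117, 99, 70, 51, 53, 69, 99, 118, 120, 120, 120, 120, 120, 120, 120, 120, 120, 122, 108, 62, 23]
side -1 [86, 71, 107, 122, 120, 120, 120, 119, 120, 120, 120, 120, 120, 122, 115, 92, 60, 50, 55, 83, 114, 121, 120, 120, 120, 120, 120, 120, 120, 120, 121, 120, 99, 51, 20]
along x [141, 139, 92, 47, 124, 124, 121, 120, 120, 120, 121, 110, 49, 33, 33, 34, 34, 33, 33, 33, 32, 33, 33, 32, 33, 33, 32, 33, 34, 34, 32, 32, 34, 33, 34, 33, 31, 36, 43, 43, 43, 90, 125, 120, 119, 119, 120, 122, 107, 37, 55, 149, 180]
```

carry_out(
  targets=[0.015,0,0.001,-0.0045,0,0,0,0.015,0.02,0.001,-0.0045,0,0,0,0.015,0.04,0.001,-0.0045,0,0,0,0.015,0.048,0.001,-0.0045,0,0,0,0.015,0.054,0.001,-0.0045,0,0,0,0.015,0.06,0.001,-0.0045,0,0,0,0.015,0.065,0.001,-0.0045,0,0,0,0.015,0.065,0.001,-0.0045,0,0,0],
  squeeze=90,
)

```text
clock: 19.1
tcp_pos: [0.5538, -0.2182, 0.0352]
orientation: [-2.217, 0.013, 2.212]
contact_force: [0.2, 1.4, -4.4]
grip_width: 0.0257
```

```bash
python3 - <<'E'
from h import *
plan((.5525,-.218,.0345,-90.75)); print(r.get_obs()['moment'])
E
```

```text
now [ 0.5538 -0.2182  0.0352] psi -90.7 down 1.0 F [ 0.2  1.4 -4.4] g 0.0257 t 19.1
(0.5525, -0.218, 0.0345, -90.75) [0.0007, -0.0002, 0.0013] [0.0, -0.03, 0.01]
[ 0.29226299 -0.16425583  0.17963629]
```

The ends have entered the slots with no contact. Pressing down now.

carry_out(
  targets=[0.015,0.003,0,0,0,0,0,0.015,0.006,0,0,0,0,0,0.015,0.009,0,0,0,0,0,0.015,0.012,0,0,0,0,0,0.015,0.015,0,0,0,0,0,0.015,0.015,0,0,0,0,0],
)

```text
clock: 19.85
tcp_pos: [0.5555, -0.2182, 0.0209]
orientation: [-2.221, 0.013, 2.209]
contact_force: [2.9, 1.7, -0.5]
grip_width: 0.0258
```

```bash
python3 - <<'E'
from h import *
plan()
E
```

```text
now [ 0.5555 -0.2182  0.0209] psi -90.7 down 1.0 F [ 2.9  1.7 -0.5] g 0.0258 t 19.85
```

carry_out(
  targets=[0.015,0.003,0,0.001,0,0,0,0.015,0.005,0,0.001,0,0,0,0.015,0.007,0,0.001,0,0,0,0.015,0.007,0,0.001,0,0,0],
)

```text
clock: 20.35
tcp_pos: [0.5556, -0.2183, 0.0194]
orientation: [-2.224, 0.015, 2.207]
contact_force: [-14.4, 7.7, 49.5]
grip_width: 0.0257
```

```bash
python3 - <<'E'
from h import *
plan()
E
```

```text
now [ 0.5556 -0.2183  0.0194] psi -90.7 down 1.0 F [-14.4   7.7  49.5] g 0.0257 t 20.35
```

Firm stop at TCP z 0.0194, so the bar centre is at about 0.036: home. Relax, release and rise.

carry_out(
  targets=[0.015,0,0,0,0,0,0,0.015,0,0,0,0,0,0,0.06,0,0,0,0,0,0,0.06,0,0,0,0,0,0,0.06,0,0,0,0,0,0,0.06,-0.02,0,0,0,0,0,0.06,-0.06,0,0,0,0,0,0.06,-0.12,0,0,0,0,0,0.06,-0.17,0.04,0,0,0,0,0.06,-0.18,0.1,0.02,0,0,0,0.06,-0.18,0.16,0.04,0,0,0,0.06,-0.18,0.22,0.06,0,0],
)

```text
schema error: expected a multiple of 7 numbers
```

```bash
python3 - <<'E'
from h import *
plan(); t=snap('top','t16'); s=snap('side','s16')
o=np.zeros((600,800,3),np.uint8)
a=cv2.resize(s[120:205,260:380],None,fx=4,fy=4,interpolation=cv2.INTER_CUBIC)
b=cv2.resize(t[140:230,355:430],None,fx=4,fy=4,interpolation=cv2.INTER_CUBIC)
o[:340,:480]=a; o[:360,490:790]=b
cv2.imwrite('pics/c16.png',np.clip(o*1.4,0,255).astype(np.uint8)[:360])
for z in(.036,.051):
  for n in('top','side'): print(z,n,[pix(n,np.array([.548+d,-.218,z])).round(1).tolist() for d in(-.105,.105)])
E
```

```text
now [ 0.5556 -0.2183  0.0194] psi -90.7 down 1.0 F [-14.4   7.7  49.5] g 0.0257 t 20.35
0.036 top [[390.1, 213.2], [392.7, 154.6]]
0.036 side [[353.0, 169.3], [298.0, 156.4]]
0.051 top [[390.7, 212.4], [393.3, 153.3]]
0.051 side [[353.2, 166.0], [297.9, 153.2]]
```

View pics/c16.png

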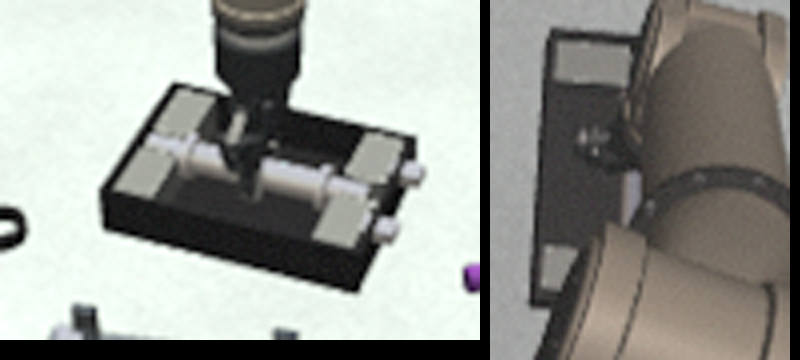

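The call was refused because one row was short by a number. The picture, my 12th and last, shows the bar down in its slots, with ends near crop (155,145) and (375,195). I repeat the release.

carry_out(
  targets=[0.015,0,0,0,0,0,0,0.015,0,0,0,0,0,0,0.06,0,0,0,0,0,0,0.06,0,0,0,0,0,0,0.06,0,0,0,0,0,0,0.06,-0.02,0,0,0,0,0,0.06,-0.06,0,0,0,0,0,0.06,-0.12,0,0,0,0,0,0.06,-0.17,0.04,0,0,0,0,0.06,-0.18,0.1,0.02,0,0,0,0.06,-0.18,0.16,0.04,0,0,0,0.06,-0.18,0.22,0.06,0,0,0],
)

```text
clock: 21.95
tcp_pos: [0.4922, -0.4354, 0.2013]
orientation: [-2.227, 0.016, 2.206]
contact_force: [0.8, 0.2, 0.1]
grip_width: 0.0599
```

```bash
python3 - <<'E'
from h import *
plan(); t=snap('top','t17'); s=snap('side','s17')
# bar as bright streak in side view: find its centre line across the open bay and compare with home / nub heights
I=cv2.cvtColor(s,cv2.COLOR_BGR2GRAY)
for d in(-.045,-.03,0,.03,.045):
    u,v=pix('side',[.548+d,-.218,.036]); col=cv2.getRectSubPix(I,(1,41),(float(u),float(v)))[:,0].astype(float)
    up=cv2.resize(col[:,None],(1,410),interpolation=cv2.INTER_LINEAR)[:,0]; m=np.where(up>85)[0]
    m=m[(m>110)&(m<300)]
    print(d,'mid row offset from home (px; nubs = -3.3):',round((m.min()+m.max())/20-20.5,2) if len(m) else None,'thick',len(m)/10)
# left-alone things: difference from the first pictures
for n,a,b in(('side','side0',s),('top','top0',t)):
    D=cv2.absdiff(cv2.imread(f'pics/{a}.png'),b).max(2)>30
    c,_,st,ce=cv2.connectedComponentsWithStats(D.astype(np.uint8)); print(n,[(st[i].tolist(),ce[i].round().tolist()) for i in range(1,c) if st[i,4]>12])
prof('s17'); prof('t17','top')
E
```

```text
now [ 0.4922 -0.4354  0.2013] psi -90.7 down 1.0 F [0.8 0.2 0.1] g 0.0599 t 21.95
-0.045 mid row offset from home (px; nubs = -3.3): -0.8 thick 6.5
-0.03 mid row offset from home (px; nubs = -3.3): -0.8 thick 6.5
0 mid row offset from home (px; nubs = -3.3): -0.9 thick 6.5
0.03 mid row offset from home (px; nubs = -3.3): -0.95 thick 6.6
0.045 mid row offset from home (px; nubs = -3.3): -1.0 thick 6.7
side [([351, 0, 57, 85, 1953], [369.0, 33.0]), ([426, 0, 32, 78, 1480], [439.0, 33.0]), ([475, 0, 42, 77, 1665], [494.0, 35.0]), ([544, 0, 10, 37, 150], [550.0, 18.0]), ([528, 12, 2, 17, 23], [528.0, 21.0]), ([481, 22, 4, 7, 13], [482.0, 25.0]), ([543, 31, 4, 10, 17], [545.0, 36.0]), ([540, 51, 4, 12, 18], [542.0, 57.0]), ([519, 60, 34, 107, 774], [538.0, 106.0]), ([500, 77, 13, 3, 23], [505.0, 78.0]), ([468, 81, 40, 103, 1234], [487.0, 127.0]), ([358, 90, 7, 9, 47], [361.0, 94.0]), ([519, 108, 7, 28, 56], [521.0, 119.0]), ([519, 149, 2, 16, 25], [520.0, 157.0]), ([296, 153, 57, 19, 385], [324.0, 162.0]), ([530, 169, 10, 26, 97], [535.0, 180.0]), ([504, 172, 14, 10, 26], [510.0, 177.0]),
[... 694 characters left out ...]
1, 3, 68], [245.0, 180.0]), ([282, 179, 10, 4, 24], [287.0, 181.0]), ([232, 185, 31, 3, 62], [246.0, 186.0]), ([282, 184, 10, 4, 26], [287.0, 185.0]), ([319, 203, 10, 8, 56], [324.0, 207.0]), ([302, 322, 17, 15, 60], [310.0, 328.0]), ([400, 322, 18, 12, 121], [410.0, 327.0]), ([427, 322, 9, 7, 15], [431.0, 325.0]), ([308, 328, 21, 20, 110], [320.0, 336.0]), ([283, 336, 15, 13, 75], [289.0, 342.0]), ([282, 350, 11, 14, 67], [287.0, 358.0]), ([298, 371, 14, 19, 106], [304.0, 382.0]), ([310, 374, 8, 11, 29], [314.0, 379.0]), ([313, 384, 13, 8, 33], [318.0, 388.0])]
s17 bridge edges ly mm (rise,fall) at +x,-x: [(66, 59), (65, 59)]
t17 bridge edges ly mm (rise,fall) at +x,-x: [(39, 57), (37, 57)]
```

```bash
python3 -c "
from bench import r
print(r.hand_in())"
```

```text
the job is handed in; nothing more can be done
None
```

The dumbbell handle is in its cutout in the case, and I handed the job in at about 22 s of the 64 s allowed; no verdict was reported.

**What I did:**
- I flipped the lever to the loosening side.
- I swung the ratchet handle through three forward strokes, until the hooks stood about 16–17 mm open (13.5 mm needed).
- I gripped the chrome bar, lifted it out, carried it to the case and pressed it down to a hard stop. I let go only once it was there.

**Last checks:**
- **Height:** the press stopped at TCP z = 19.4 mm, which puts the bar's centre at about 36 mm. The last side picture has its centre line 0.8–1.0 px above the home height, where resting on the nubs would be 3.3 px. I put that small offset down to shading on its underside.
- **Other things:** compared with the first pictures, only the bar, the hooks, the ratchet handle with its lever, and the arm had changed. The canister, ring, clips and purple bars had not moved.
- **Gripper:** it is clear of everything and reads almost no force.

**What went wrong or disagreed:**
- The wrist force reached about 50 N while pressing home, under its 120 N limit.
- In the second forward stroke the hooks barely moved over its last part; the third stroke made up for it.
- The top and side views disagreed on hook opening while the arm was in the way. They agreed to about 1 mm once clear.
- One move call was refused for a short row, and nothing moved.

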